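# Set the tube length stop to its dial mark with the play taken up

## Robot

A 7-joint arm with a two-finger parallel gripper is mounted at the origin on the work surface. World frame = base frame: x ahead of the robot, y to its left, z up, the work surface at z = 0. Lengths are in m, angles in degrees, forces in N, time in s.
With the tool pointing down it reaches from about 0.35 to 0.775 m from the base axis. Payload 3.1 kg.
Tool frame: the origin (TCP) lies on the centre line of the jaws, within the pads' length; the fingertips stand 17 mm ahead of it and the grasp point (between the pads) lies 2 mm behind it (robot.tip_reach is the distance from the TCP to the fingertips, in m); z points along the fingers, y is the direction in which the jaws open and shut (so a half turn about z gives the same grasp; the last joint's range is limited). The gripper opens to 85 mm and grips with 20 to 120 N. Pads are 22 mm wide; open, the fingers measure 114 mm over their backs; the gripper's body (76 mm by 85 mm) begins 54 mm behind the grasp point. The pads swing forward as they close: fully open they stand 13 mm farther back than shut.
Start: joints at [-67.191, 17.813, 0.802, 86.603, -0.252, 75.585, -1.558], TCP at [0.234, 0.498, 0.248] pointing down, gripper open.
Joint ranges: [-154.91, 154.91], [-16.99, 109.72], [-72.82, 74.43], [7.12, 147.25], [-82.49, 262.49], [11.32, 116.49], [-174.64, 174.64]. Speed limits (degrees/s): [159.86, 159.86, 180, 180, 180, 180, 180].

## Interface

Orientations are given as [roll, pitch, yaw] about the fixed x, y, z axes, in that order (R = Rz(yaw) Ry(pitch) Rx(roll)).
In Python, from station import robot, fingers, vision, workorder, recognise gives the robot as it stands. Calls block until the motion is done:
- robot.move_to(position, orientation): joint-space move of the TCP to a pose.
- robot.line_to(position, orientation=None, velocity=0.15, f_stop=None): straight line of the TCP; orientation=None keeps the orientation; velocity is the mean speed in m/s. With f_stop (N) it stops when the force on the tool has changed by that much, and returns True; else False.
- robot.move_j(angles): joint-space move.
- fingers.gripper_to(opening, force=None): opening from 0.0 (shut) to 1.0 (fully open); force is the grip in N (None keeps the last); returns when the fingers have stopped.
- robot.pause(seconds).
- robot.inverse_kinematics(position, orientation): joint angles nearest the present ones, or None.
- vision.grab_frame(name): name is "side" or "top"; returns the picture (400x640x3 uint8, red, green, blue); there is no depth.
- vision.calibration(name): a dict with "mtx" (3x3 intrinsics, pixels), "k1" (the pictures are not rectified: a ray, as slopes to the right and down, at radius r is drawn at 1 + k1 r^2 times it, then the intrinsics apply), "extrinsics" (4x4, takes a point from world to camera coordinates). Camera axes: x right, y up, looking along -z (the intrinsics and any distortion apply to the point x, -y, -z); pixel columns grow to the right and rows downward; lengths in m; the calibration is good to about 2 mm. A picture is of the moment at which its call begins. calibration takes no time and is no camera call.
A pose or a line that the arm cannot do raises robot.PlanningError and nothing moves.
- workorder.close_job(): hands the job in, once; it reports no verdict.
Trained networks look in the newest picture that a camera, given by its name, has taken for a name from the list of things; names that differ only in an ending like _2 or _b are one class to them, and where a whole thing is asked for, a point or a joint stands for the part that bears it (a point fixed in the world has none). Each returns a list of dicts, best first, with "p" (0 to 1); they miss things now and then, are a little off and sometimes report something else, mostly with a low value. They report only what shows in the picture. A call takes as long as a camera call. They do not tell look-alikes from the thing itself.
- recognise(label, camera): "rect" ([centre column, centre row, width, height] in pixels, round what is visible of it).
Readings, each from a call of its own:
- robot.current_time_s(): time.
- robot.current_joint_positions(): joint angles.
- robot.current_dq(): joint speeds.
- robot.current_joint_torque(): joint torques, N m.
- robot.current_tool_pos(): TCP position.
- robot.current_eef_rot(): TCP orientation.
- robot.current_contact_force(): force on the tool from outside, world axes, zero at the start.
- robot.current_torque(): the same for the moment, N m.
- robot.current_finger_gap(): opening from 0.0 (shut) to 1.0 (fully open).
Only numpy, scipy, OpenCV 4.12 (cv2) and the standard library are available. Lean on these libraries where they do the work, as an engineer would, in place of code of your own. Each camera call takes 0.05 s, during which the arm holds its last target. There are 200 camera calls.

## Task

The length stop on the welding bench has a worn drive with free play. Wind its crank anticlockwise (seen from above), well past the red mark, until you feel the carriage press lightly on the rubber buffer, and pause there without squashing the rubber; then wind clockwise and stop with the white line of the handwheel on the red mark and the play taken up clockwise, so that the yellow pointer lies along the white line, and let go. If you run past the mark, go well back and come up to it clockwise again; move the carriage only by the handwheel, do not shift the ring with the red mark, and leave the other things on the bench alone.

Things in the scene. Friction and masses are not known exactly. Their poses are not given: they have to be found in the camera images.
- stop_base: Fixed length stop: grey bed plate 150 mm wide (x), 480 mm long (y from -90 to 390), green gearbox 150 x 150 mm, 70 mm high, under the handwheel. Origin on the bench under the handwheel's axis; y points along the bed, the way the carriage goes forward. A rubber buffer between gearbox and carriage stops the carriage on its way back.
- handwheel: Black handwheel, 140 mm across, flat on the gearbox, axis vertical. Origin on its axis, 70 mm above the bench (top face at 92 mm); x points along its white line; the red crank handle stands opposite the line, 55 mm from the axis. Clockwise from above drives the carriage forward, anticlockwise back, 16 mm per rad. At the start it is 0.5 to 2.3 rad clockwise of the mark. It stays where it is left.
- crank_mid (a point): Centre of the upright red crank handle, 22 mm in diameter, 50 mm tall (96 to 146 mm above the bench), revolving freely about its own axis; this point is 122 mm above the bench. Driving, the crank drags with about 3 to 5 N; after a reversal it turns almost free (under 1 N) through 0.3 rad of play before it picks up the shaft.
- line (a point): Outer end of the white line, on the rim of the handwheel, 69 mm from its axis, 92 mm above the bench. The line runs radially.
- collar: Aluminium graduated ring, 176 mm across, around the foot of the handwheel; stiff, to be left as set. Origin on the handwheel's axis; its x axis points to its red mark.
- mark (a point): The red mark on the ring, 80 mm from the handwheel's axis, 77 mm above the bench.
- shaft: Drive shaft, seen as a steel disc 34 mm across in the middle of the handwheel, 108 mm above the bench, with a yellow pointer. Origin on the handwheel's axis, 70 mm above the bench; x points along the pointer. The pointer lies along the white line when the play is taken up clockwise, and 0.3 rad clockwise of it when taken up anticlockwise.
- buffer: Black rubber pad, 50 x 30 mm, 36 mm high, sprung, in a pocket between the gearbox and the carriage; the back of the carriage meets it. Origin at the centre of its underside. How hard it is pressed must be felt at the crank.
- carriage: Blue carriage block, 126 x 70 mm, 45 mm high, with a steel stop plate at its front, sliding along the base's y axis, driven by the shaft. Origin at the centre of its underside, 32 mm above the bench.
- carriage_top (a point): Centre of the carriage's top face, 77 mm above the bench. It meets the buffer only when the white line is 0.9 rad or more anticlockwise of the mark. Against the rubber the crank gets heavier, by 1 to 3 N at once, then 2 to 2.5 N per mm of crank travel, above its drag: 5 to 12 N more is a light press, 16 N more is too much (1 N at the crank is 3.4 N at the rubber).
- tube_mid (a point): Centre of a loose dark steel tube, 48 mm in diameter, 160 mm tall, standing on end; a bystander.
- square_mid (a point): A loose red magnetic square, 100 mm long, 100 mm tall; this point is 30 mm above the bench in its middle; a bystander.
- jar: A loose jar with a yellow lid, 70 mm in diameter, 80 mm tall; origin at the centre of its underside; a bystander.
- hammer: A loose hammer, about 260 mm long, lying on the bench; a bystander.
Things that resemble listed ones, but are neither listed nor needed, are in the scene too. There is more than one size of the buffer; the one meant has the size given above.

How it is judged (in metres and radians):
On the way, in this order (a step that is already met when the one before it is completed fails the run):
1. the carriage is wound back and presses on its rubber buffer with at least 10 N (contact force between carriage and buffer above 10 N), for 0.2 s.
2. the white line is brought to within 0.08 rad of the red mark with the play taken up clockwise (yellow pointer within 0.09 rad of the white line) (angle between the x axis of handwheel and the x axis of collar, either way round below 0.08 rad and horizontal distance between line and mark below 0.03 m and angle between the x axis of shaft and the x axis of handwheel, either way round below 0.09 rad), for 0.2 s.
At the end, for the whole second after the job is handed in: The white line of the handwheel stands within 0.08 rad of the red mark, the yellow pointer of the shaft within 0.09 rad of the white line (play taken up clockwise), the wheel and carriage at rest and released (all of step 2 and linear speed of carriage below 0.004 m/s and angular speed of handwheel below 0.05 rad/s); the robot touches nothing.
It fails at once if the rubber buffer is squashed: the carriage presses on it with more than 60 N (contact force between carriage and buffer above 60 N).
It fails at once if the ring with the red mark is turned (mark moved by more than 5 mm) (distance of mark from where it was at the start of the episode above 0.005 m).
It fails at once if the carriage is pushed directly by the robot (over 3 N) (contact force between any of the fingers, the arm and carriage above 3 N).
It fails at once if a bystander (tube, square, jar, hammer) is moved by more than 25 mm (distance of any of tube_mid, square_mid, jar, hammer from where it was at the start of the episode above 0.025 m).
It also fails if it takes over 70 s, if anything falls off the work surface, if the arm or the gripper's body presses on something with over 40 N, if the wrist force passes 120 N, or if a joint passes its speed limit or range.

## Working session

There is one attempt and no reset: what is moved stays moved. The work goes in short steps, each a Python script; the robot and the scene stay as the last script left them, time stands still between calls to the robot, and variables do not carry over. Pictures are saved under pics/ and viewed, about 8 in all and at most 12, crops included, and the job is handed in when it is done.

```bash
ls; mkdir -p pics; cat > h.py <<'E'
import numpy as np, cv2
from station import robot, fingers, vision, workorder, recognise
def ray(cam,u,v):
    c=vision.calibration(cam);K=np.array(c["mtx"]);E=np.array(c["extrinsics"]);k=c["k1"]
    d=np.array([(u-K[0,2])/K[0,0],(v-K[1,2])/K[1,1]]);s=d.copy()
    for _ in range(20): s=d/(1+k*(s@s))
    R=E[:3,:3];t=E[:3,3]
    return -R.T@t, R.T@np.array([s[0],-s[1],-1.0])
def at(cam,u,v,z):
    o,d=ray(cam,u,v); return o+d*(z-o[2])/d[2]
def px(cam,P):
    c=vision.calibration(cam);K=np.array(c["mtx"]);E=np.array(c["extrinsics"]);k=c["k1"]
    p=E[:3,:3]@np.array(P)+E[:3,3]; s=np.array([p[0],-p[1]])/-p[2]; s=s*(1+k*(s@s))
    return np.array([K[0,0]*s[0]+K[0,2],K[1,1]*s[1]+K[1,2]])
def save(im,n): cv2.imwrite('pics/'+n+'.png',cv2.cvtColor(im,cv2.COLOR_RGB2BGR))
E
python3 - <<'E'
from h import *
print(robot.current_time_s())
z=dict(handwheel=.092,crank_mid=.122,line=.092,mark=.077,shaft=.108,carriage_top=.077,collar=.075,buffer=.05,stop_base=.03,tube_mid=.08,square_mid=.03,jar=.08,hammer=.02)
for cam in("top","side"):
    im=vision.grab_frame(cam);save(im,cam+'0')
    for l in z:
        for r in recognise(l,cam)[:3]:
            print(cam,l,round(r['p'],2),np.round(r['rect']),np.round(at(cam,*r['rect'][:2],z[l]),3))
E
```

```text
pics
0.0
top handwheel 0.93 [301. 217.  46.  40.] [0.502 0.057 0.092]
top handwheel 0.53 [300. 219.  42.  41.] [0.496 0.062 0.092]
top crank_mid 0.6 [283. 217.   8.   8.] [0.497 0.114 0.122]
top crank_mid 0.58 [261. 205. 145.  86.] [0.536 0.182 0.122]
top line 0.57 [300. 218.  47.  46.] [0.499 0.063 0.092]
top mark 0.84 [302. 221.  52.  54.] [0.488 0.057 0.077]
top shaft 0.91 [302. 219.  48.  50.] [0.493 0.056 0.108]
top carriage_top 0.76 [250. 202.  48.  41.] [0.548 0.223 0.077]
top collar 0.96 [303. 219.  54.  52.] [0.497 0.053 0.075]
top stop_base 0.27 [304. 219.  55.  55.] [0.499 0.053 0.03 ]
top tube_mid 0.68 [345. 132.  13.  29.] [ 0.781 -0.079  0.08 ]
top square_mid 0.88 [441. 154.  23.  30.] [ 0.723 -0.401  0.03 ]
top jar 0.59 [442. 241.  24.  20.] [ 0.432 -0.388  0.08 ]
top hammer 0.95 [206. 278.  68.  63.] [0.3   0.373 0.02 ]
top hammer 0.5 [273. 202.  13.  20.] [0.555 0.159 0.02 ]
top hammer 0.18 [302. 217.  47.  42.] [0.505 0.058 0.02 ]
side handwheel 0.75 [326. 232.  53.  43.] [0.502 0.07  0.092]
side crank_mid 0.7 [331. 235.  14.  20.] [0.49  0.112 0.122]
side line 0.7 [327. 232.  59.  39.] [0.5   0.07  0.092]
side mark 0.94 [326. 238.  67.  44.] [0.501 0.076 0.077]
side shaft 0.77 [326. 231.  55.  44.] [0.503 0.084 0.108]
side carriage_top 0.57 [300. 292.  65.  56.] [0.553 0.246 0.077]
side collar 0.6 [329. 243.  69.  38.] [0.494 0.091 0.075]
side buffer 0.91 [306. 268.  21.  17.] [0.548 0.153 0.05 ]
side buffer 0.72 [235. 276.  14.  16.] [0.715 0.183 0.05 ]
side stop_base 0.98 [294. 306. 135. 186.] [0.568 0.248 0.03 ]
side tube_mid 0.89 [228. 198.  25.  57.] [ 0.785 -0.072  0.08 ]
side square_mid 0.76 [267. 150.  27.  30.] [ 0.732 -0.418  0.03 ]
side jar 0.95 [348. 150.  22.  30.] [ 0.441 -0.344  0.08 ]
side jar 0.37 [294. 307. 136. 187.] [0.562 0.285 0.08 ]
side hammer 0.85 [420. 362. 100.  76.] [0.305 0.363 0.02 ]
```

```bash
python3 -c "
import cv2,numpy as np
a=cv2.imread('pics/top0.png');b=cv2.imread('pics/side0.png')
cv2.imwrite('pics/both.png',cv2.resize(np.vstack([a,b]),(480,600)))"
```

```text
(no output)
```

View pics/top0.png

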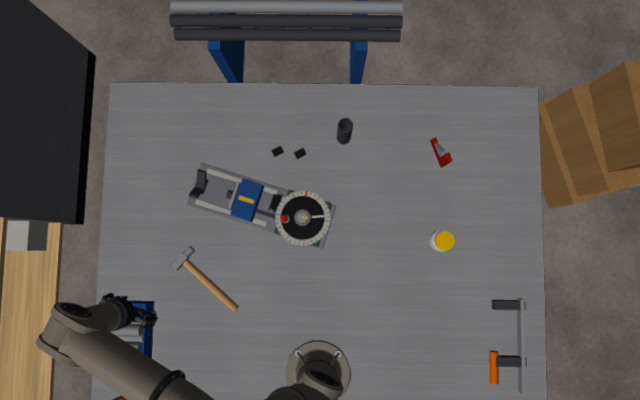

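View pics/side0.png

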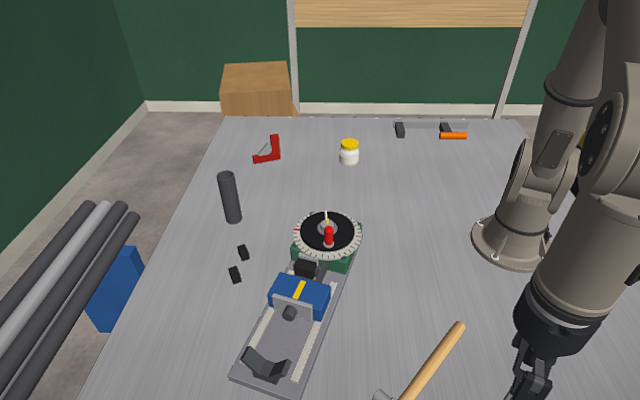

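Top view: handwheel at (302,218), its line pointing right to about (323,217), red crank at (284,218), red mark at (306,194), carriage at (248,200). Possible buffers are the pad in the pocket at side (306,268) and the two loose black pads at side (243,252) and (235,275). Only the first is between gearbox and carriage. I'll check it in an enlarged crop.

```bash
python3 - <<'E'
import cv2,numpy as np
a=cv2.imread('pics/top0.png')[170:260,230:350];b=cv2.imread('pics/side0.png')[195:315,220:380]
a=cv2.resize(a,(400,300),interpolation=cv2.INTER_CUBIC);b=cv2.resize(b,(400,300),interpolation=cv2.INTER_CUBIC)
cv2.imwrite('pics/crop0.png',cv2.resize(np.hstack([a,b]),(800,300)))
from h import *
# colour blobs
for cam,box in(("top",(260,180,345,255)),("side",(280,200,370,270))):
    im=cv2.imread(f'pics/{cam}0.png');x0,y0,x1,y1=box;h=cv2.cvtColor(im[y0:y1,x0:x1],cv2.COLOR_BGR2HSV)
    m=(((h[...,0]<8)|(h[...,0]>172))&(h[...,1]>130)&(h[...,2]>70)).astype(np.uint8)
    n,_,s,c=cv2.connectedComponentsWithStats(m)
    for i in range(1,n):
        if s[i,4]>2: print(cam,'red',s[i,4],c[i]+[x0,y0],at(cam,*(c[i]+[x0,y0]),.077).round(3),at(cam,*(c[i]+[x0,y0]),.122).round(3))
    print(cam,vision.calibration(cam)['mtx'][0], ray(cam,320,200)[0])
E
```

```text
top red 6 [305.83333333 193.33333333] [0.578 0.046 0.077] [0.573 0.043 0.122]
top red 37 [283.32432432 217.89189189] [0.499 0.116 0.077] [0.496 0.111 0.122]
top [446.8517424    0.         321.84397382] [ 0.41154874 -0.02708527  1.49845222]
side red 156 [328.17307692 235.10897436] [0.497 0.065 0.077] [0.496 0.112 0.122]
side red 7 [296.71428571 229.14285714] [0.579 0.046 0.077] [0.572 0.094 0.122]
side [379.33491865   0.         319.22747947] [0.48085446 0.75955256 0.75238052]
```

View pics/crop0.png

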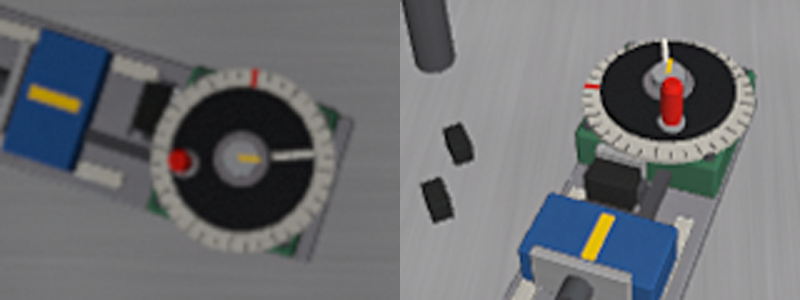

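The pocket pad between gearbox and carriage is the buffer meant. The two loose pads at the left are look-alikes. Next I'll refine the axis and angles and check reachability around the arc.

```bash
cat >> h.py <<'E'
from scipy.optimize import least_squares
def plan(cam,im,c,z,half=.1,n=400):
    g=np.linspace(-half,half,n); X,Y=np.meshgrid(c[0]+g,c[1]+g)
    cc=vision.calibration(cam);K=np.array(cc["mtx"]);E=np.array(cc["extrinsics"])
    p=np.stack([X,Y,np.full_like(X,z)],-1)@E[:3,:3].T+E[:3,3]
    s=p[...,:2]*[1,-1]/-p[...,2:]; s=s*(1+cc["k1"]*(s**2).sum(-1,keepdims=True))
    m=(s*[K[0,0],K[1,1]]+[K[0,2],K[1,2]]).astype(np.float32)
    return cv2.remap(im,m[...,0],m[...,1],cv2.INTER_LINEAR),X-c[0],Y-c[1]
def ang(w,X,Y):
    return (w*X).sum()/w.sum(),(w*Y).sum()/w.sum(),int(w.sum()) if w.dtype==bool else 0
def dials(cam,im,c):
    out={}
    for name,z,r0,r1 in(("line",.092,.028,.066),("mark",.077,.072,.088),("ptr",.108,.0,.017)):
        P,X,Y=plan(cam,im,c,z); h=cv2.cvtColor(P,cv2.COLOR_RGB2HSV).astype(int);r=np.hypot(X,Y);ok=(r>r0)&(r<r1)
        H,S,V=h[...,0],h[...,1],h[...,2]
        w=ok&{"line":(S<60)&(V>120),"mark":((H<10)|(H>170))&(S>90)&(V>60),"ptr":(abs(H-25)<12)&(S>80)}[name]
        # largest component
        n,L,s,_=cv2.connectedComponentsWithStats(w.astype(np.uint8))
        if n<2: out[name]=None; continue
        w=L==1+np.argmax(s[1:,4]); x,y=X[w].mean(),Y[w].mean()
        d=np.linalg.svd(np.c_[X[w]-x,Y[w]-y],full_matrices=False)[2][0]; d=d if d@[x,y]>0 else -d
        out[name]=dict(a=round(np.degrees(np.arctan2(y,x)),1),axis=round(np.degrees(np.arctan2(d[1],d[0])),1),r=round(np.hypot(x,y),4),n=int(w.sum()))
    return out
E
python3 - <<'E'
from h import *
cr=np.array([.496,.1115]);mk=np.array([.5785,.046])
s=least_squares(lambda a:[np.hypot(*(cr-a))-.055,np.hypot(*(mk-a))-.080],[.4985,.057]).x
print('axis',s)
for cam in("top","side"):
    im=cv2.cvtColor(cv2.imread(f'pics/{cam}0.png'),cv2.COLOR_BGR2RGB)
    # rim of black wheel: fit circle in plan at z=.092
    P,X,Y=plan(cam,im,s,.092); b=(P.max(-1)<70)&(np.hypot(X,Y)<.09)
    k=cv2.morphologyEx(b.astype(np.uint8),cv2.MORPH_OPEN,np.ones((9,9)))
    cs=max(cv2.findContours(k,0,1)[0],key=cv2.contourArea);(u,v),r=cv2.minEnclosingCircle(cv2.convexHull(cs))
    print(cam,'rim centre',s+(np.array([u,v])/399*.2-.1),'r',r*.2/399)
    print(dials(cam,im,s))
for off in(0,180):
    print(off,[ (lambda q: None if q is None else np.round(q)[[0,6]])(robot.inverse_kinematics([s[0]+.055*np.cos(t),s[1]+.055*np.sin(t),.126],[180,0,(np.degrees(t)+off+180)%360-180])) for t in np.radians(range(90,280,30))])
print(robot.current_eef_rot())
E
```

```text
axis [0.49920448 0.05659343]
top rim centre [0.50036677 0.05502996] r 0.0687918756241189
{'line': {'a': np.float64(-83.5), 'axis': np.float64(-83.5), 'r': np.float64(0.0496), 'n': 630}, 'mark': {'a': np.float64(-7.8), 'axis': np.float64(-5.7), 'r': np.float64(0.0801), 'n': 416}, 'ptr': {'a': np.float64(-84.7), 'axis': np.float64(-95.8), 'r': np.float64(0.0083), 'n': 510}}
side rim centre [0.50095887 0.06185659] r 0.07258489699590774
{'line': {'a': np.float64(-80.4), 'axis': np.float64(-97.6), 'r': np.float64(0.0447), 'n': 1043}, 'mark': {'a': np.float64(-7.6), 'axis': np.float64(-8.8), 'r': np.float64(0.0803), 'n': 484}, 'ptr': {'a': np.float64(-84.2), 'axis': np.float64(-96.3), 'r': np.float64(0.0081), 'n': 456}}
0 [array([-39.,  -3.]), array([-36.,  24.]), array([-34.,  54.]), array([-30.,  87.]), array([-26., 121.]), array([-20., 153.]), array([ -50., -153.])]
180 [array([-18., 167.]), array([ -63., -137.]), array([ -64., -107.]), array([-42., -88.]), array([-37., -55.]), array([-34., -21.]), array([-31.,  11.])]
[1.79998742e+02 9.78894773e-04 1.54810511e+02]
```

```bash
cat >> h.py <<'E'
A=np.array([.4995,.0562]); TH0=93.; R=.055
def pose(th,z=.126,r=R):
    t=np.radians(th); y=(TH0+.85*(th-TH0)+180)%360-180
    return [A[0]+r*np.cos(t),A[1]+r*np.sin(t),z],[180,0,y]
def go(th,v=.05,z=.126,**k): p,o=pose(th,z); return robot.line_to(p,o,velocity=v,**k)
def ft(th,n=3):
    F=np.mean([robot.current_contact_force() for _ in range(n)],0); t=np.radians(th)
    return F@[-np.sin(t),np.cos(t),0],F@[np.cos(t),np.sin(t),0],F[2]
def thnow():
    p=np.array(robot.current_tool_pos())[:2]-A; return np.degrees(np.arctan2(p[1],p[0]))%360,np.hypot(*p)
E
python3 - <<'E'
from h import *
fingers.gripper_to(.55,20)
p,o=pose(93.5,.25); robot.move_to(p,o)
print(robot.current_joint_positions(),robot.current_time_s())
print(go(93.5,.1,f_stop=8), robot.current_tool_pos(), ft(93.5))
fingers.gripper_to(.30,20)
print(robot.current_finger_gap(),ft(93.5),robot.current_time_s())
im=vision.grab_frame("side");save(im,'s1')
cv2.imwrite('pics/s1c.png',cv2.resize(cv2.imread('pics/s1.png')[130:290,230:430],(600,480),interpolation=cv2.INTER_CUBIC))
E
```

```text
[-39.04079134  13.74728155  29.87390165  93.66767323  -7.11932465
  74.497795    -4.30139823] 3.575
False [0.49674105 0.1112062  0.12665444] (np.float64(0.6178991157608401), np.float64(-0.3141467062286279), np.float64(0.34852397473407853))
0.301971688277502 (np.float64(0.027082469193673544), np.float64(-0.3193549632284943), np.float64(0.48440123726637524)) 5.3083
```

View pics/s1c.png

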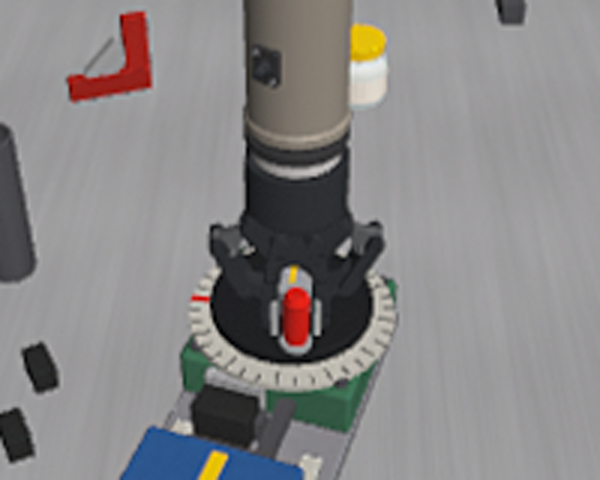

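The side crop shows the red handle (297,315) between both pads, with nothing else touched. Now I'll wind anticlockwise and watch the force.

```bash
python3 - <<'E'
from h import *
th=93.5
while th<213:
    th+=8; st=go(th,.04,f_stop=10); f=ft(th)
    print(round(th),np.round(thnow(),4),np.round(f,1),st)
    if st: break
print(robot.current_time_s())
E
```

```text
102 [1.014884e+02 5.500000e-02] [-0.1 -0.7 -0.2] False
110 [1.082908e+02 5.500000e-02] [-2.5  1.  -0.6] False
118 [1.169683e+02 5.500000e-02] [-2.   0.4  1.2] False
126 [1.253206e+02 5.510000e-02] [-1.8  1.   1.5] False
134 [1.334646e+02 5.510000e-02] [-1.8 -0.8  1.6] False
142 [1.415456e+02 5.520000e-02] [-2.  -0.2  2.4] False
150 [1.496003e+02 5.520000e-02] [-2.2 -1.   1.4] False
158 [1.575844e+02 5.530000e-02] [-1.5  0.5  1.5] False
166 [1.655397e+02 5.530000e-02] [-2.2 -0.2  1.7] False
174 [1.735609e+02 5.520000e-02] [-2.  -0.6  1.6] False
182 [1.815299e+02 5.530000e-02] [-1.7 -0.   1.7] False
190 [1.895254e+02 5.530000e-02] [-2.4 -0.4  1.1] False
198 [1.975099e+02 5.530000e-02] [-2.5 -0.5  0.8] False
206 [2.054918e+02 5.530000e-02] [-3.2 -0.4  1.3] False
214 [2.13505e+02 5.53000e-02] [-3.5 -1.6  2.4] False
10.4833
```

```bash
python3 - <<'E'
from h import *
th=213.5; log=[]
while th<262:
    th+=1; st=go(th,.012,f_stop=6); f=ft(th,5); log.append((round(th,1),round(thnow()[0],1),round(f[0],1),round(f[1],1)))
    if st or f[0]<-7: break
print(*log,sep='\n');print(st,robot.current_time_s())
E
```

```text
(214.5, np.float64(213.9), np.float64(-3.3), np.float64(-1.1))
(215.5, np.float64(215.1), np.float64(-4.1), np.float64(-1.3))
(216.5, np.float64(216.4), np.float64(-3.8), np.float64(-1.1))
(217.5, np.float64(217.5), np.float64(-3.1), np.float64(-0.9))
(218.5, np.float64(218.5), np.float64(-3.1), np.float64(-1.7))
(219.5, np.float64(219.6), np.float64(-3.4), np.float64(-1.0))
(220.5, np.float64(220.5), np.float64(-3.9), np.float64(-1.6))
(221.5, np.float64(221.6), np.float64(-4.2), np.float64(-0.2))
(222.5, np.float64(222.6), np.float64(-4.8), np.float64(-1.5))
(223.5, np.float64(223.6), np.float64(-4.1), np.float64(-1.8))
(224.5, np.float64(224.6), np.float64(-5.3), np.float64(-0.9))
(225.5, np.float64(225.6), np.float64(-3.8), np.float64(-1.8))
(226.5, np.float64(226.6), np.float64(-4.5), np.float64(-1.4))
(227.5, np.float64(227.6), np.float64(-4.0), np.float64(-0.8))
(228.5, np.float64(228.6), np.float64(-3.9), np.float64(-1.0))
(229.5, np.float64(229.6), np.float64(-3.9), np.float64(-1.8))
(230.5, np.float64(230.6), np.float64(-4.8), np.float64(-0.8))
(231.5, np.float64(231.6), np
[... 796 characters left out ...]
, np.float64(244.5), np.float64(-3.7), np.float64(-1.0))
(245.5, np.float64(245.6), np.float64(-3.1), np.float64(-1.7))
(246.5, np.float64(246.6), np.float64(-4.2), np.float64(-1.2))
(247.5, np.float64(247.6), np.float64(-3.4), np.float64(-2.1))
(248.5, np.float64(248.6), np.float64(-4.4), np.float64(-1.9))
(249.5, np.float64(249.6), np.float64(-3.7), np.float64(-1.4))
(250.5, np.float64(250.5), np.float64(-4.1), np.float64(-2.2))
(251.5, np.float64(251.5), np.float64(-3.5), np.float64(-2.1))
(252.5, np.float64(252.1), np.float64(-4.8), np.float64(-2.1))
(253.5, np.float64(252.4), np.float64(-5.2), np.float64(-2.5))
(254.5, np.float64(253.0), np.float64(-7.6), np.float64(-2.2))
False 20.7333
```

```bash
python3 - <<'E'
from h import *
th=254.5; log=[]
while th<260:
    th+=.7; st=go(th,.012,f_stop=6); f=ft(th,8); log.append((round(th,1),round(thnow()[0],1),round(f[0],1),round(f[1],1)))
    if st or f[0]<-9.7: break
robot.pause(.4); print(ft(th,8))
print(*log,sep='\n');print(st,robot.current_time_s())
im=vision.grab_frame("side");save(im,'s2')
cv2.imwrite('pics/s2c.png',cv2.resize(cv2.imread('pics/s2.png')[190:310,230:390],(640,480),interpolation=cv2.INTER_CUBIC))
E
```

```text
(np.float64(-9.96326471449124), np.float64(-4.124409257908775), np.float64(6.16669582394449))
(255.2, np.float64(253.3), np.float64(-7.9), np.float64(-3.3))
(255.9, np.float64(253.7), np.float64(-7.9), np.float64(-2.1))
(256.6, np.float64(254.0), np.float64(-9.2), np.float64(-3.5))
(257.3, np.float64(254.4), np.float64(-8.7), np.float64(-4.2))
(258.0, np.float64(254.8), np.float64(-9.1), np.float64(-3.9))
(258.7, np.float64(255.2), np.float64(-10.9), np.float64(-3.9))
False 22.6333
```

View pics/s2c.png

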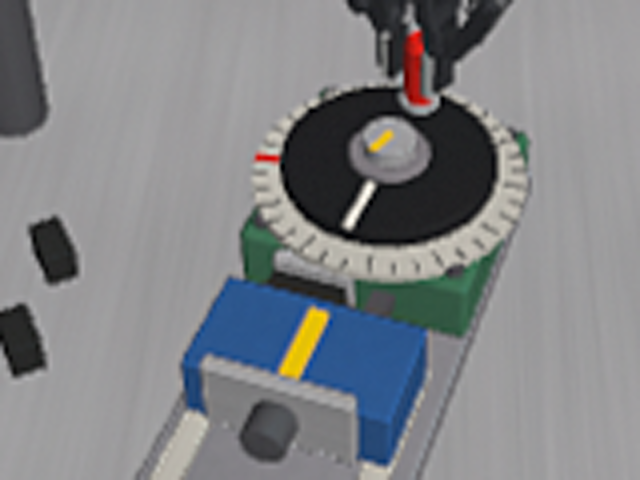

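The carriage is against the buffer (blue block at its edge, (310,290)). The pointer is about 0.3 rad clockwise of the line, and the press is about +6 N over drag. Now back clockwise, stopping short of the mark.

```bash
python3 - <<'E'
from h import *
th=255
for th in list(range(250,182,-8))+[180]:
    st=go(th,.04,f_stop=12); f=ft(th); print(th,np.round(thnow(),3),np.round(f,1),st)
    if st: break
print(robot.current_time_s())
for cam in("side","top"):
    im=vision.grab_frame(cam);save(im,cam+'3');print(cam,dials(cam,im,A))
a=cv2.resize(cv2.imread('pics/side3.png')[190:280,265:385],(400,300),interpolation=cv2.INTER_CUBIC)
b=cv2.resize(cv2.imread('pics/top3.png')[173:263,240:360],(400,300),interpolation=cv2.INTER_CUBIC)
cv2.imwrite('pics/c3.png',np.hstack([a,b]))
E
```

```text
250 [2.51772e+02 5.60000e-02] [ 0.2 -0.5 -0.4] False
242 [2.43207e+02 5.50000e-02] [ 0.1 -0.4  0.3] False
234 [2.34547e+02 5.50000e-02] [-1.2  0.9  0.9] False
226 [2.27349e+02 5.50000e-02] [1.7 1.3 0.7] False
218 [2.19204e+02 5.50000e-02] [4.2 1.2 0.9] False
210 [2.10212e+02 5.50000e-02] [2.2 1.5 1.2] False
202 [2.01777e+02 5.50000e-02] [2.8 0.9 1.5] False
194 [1.93712e+02 5.50000e-02] [2.1 0.3 1.3] False
186 [1.85745e+02 5.50000e-02] [2.2 0.3 2.3] False
180 [1.79882e+02 5.50000e-02] [1.8 1.5 1. ] False
26.0667
side {'line': {'a': np.float64(-0.8), 'axis': np.float64(2.2), 'r': np.float64(0.0482), 'n': 1193}, 'mark': {'a': np.float64(-7.3), 'axis': np.float64(-9.2), 'r': np.float64(0.0802), 'n': 491}, 'ptr': {'a': np.float64(-10.9), 'axis': np.float64(3.5), 'r': np.float64(0.0084), 'n': 613}}
top {'line': {'a': np.float64(0.3), 'axis': np.float64(1.6), 'r': np.float64(0.0484), 'n': 825}, 'mark': {'a': np.float64(-7.5), 'axis': np.float64(-5.5), 'r': np.float64(0.0801), 'n': 418}, 'ptr': {'a': np.float64(-5.0), 'axis': np.float64(42.1), 'r': np.float64(0.0144), 'n': 129}}
```

View pics/c3.png

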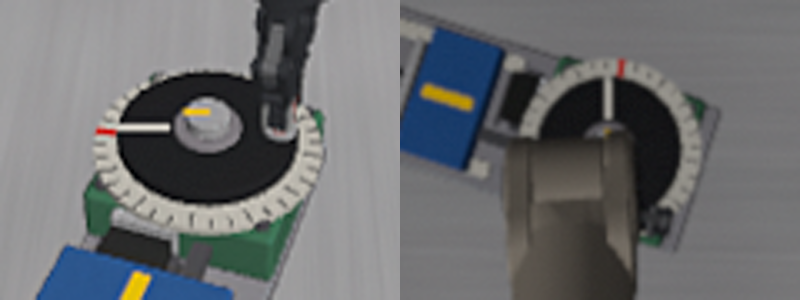

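The line is about 8° short of the mark, seen left (110,130) in side and at (608,95) vs mark (621,68) in top. I'll advance 6.5° and measure again.

```bash
python3 - <<'E'
from h import *
go(173.5,.015); print(np.round(thnow(),3),np.round(ft(173.5),1))
for cam in("side","top"):
    im=vision.grab_frame(cam);d=dials(cam,im,A);print(cam,d['line'],d['mark'])
E
```

```text
[1.73802e+02 5.50000e-02] [3.8 0.7 1.6]
side {'a': np.float64(-6.3), 'axis': np.float64(-4.6), 'r': np.float64(0.0485), 'n': 1214} {'a': np.float64(-7.4), 'axis': np.float64(-7.5), 'r': np.float64(0.0801), 'n': 502}
top {'a': np.float64(-5.3), 'axis': np.float64(-3.5), 'r': np.float64(0.0494), 'n': 670} {'a': np.float64(-7.6), 'axis': np.float64(-3.2), 'r': np.float64(0.0805), 'n': 391}
```

```bash
python3 - <<'E'
from h import *
go(171.6,.015); print(np.round(thnow(),3),np.round(ft(171.6),1))
robot.pause(.4)
fingers.gripper_to(.5); p,_=pose(171.6,.24); print(np.round(ft(171.6),1))
robot.line_to(p,velocity=.1)
robot.line_to([.36,-.2,.26],velocity=.2)
print(robot.current_time_s(),robot.current_contact_force())
for cam in("side","top"):
    im=vision.grab_frame(cam);save(im,cam+'4');print(cam,dials(cam,im,A))
a=cv2.resize(cv2.imread('pics/side4.png')[190:280,265:385],(400,300),interpolation=cv2.INTER_CUBIC)
b=cv2.resize(cv2.imread('pics/top4.png')[173:263,240:360],(400,300),interpolation=cv2.INTER_CUBIC)
cv2.imwrite('pics/c4.png',np.hstack([a,b]))
E
```

```text
[1.71597e+02 5.50000e-02] [3.2 1.4 0.6]
[0.5 0.2 0.3]
30.65 [-0.39086728 -0.10732497 -0.18688512]
side {'line': {'a': np.float64(-8.4), 'axis': np.float64(-6.6), 'r': np.float64(0.0485), 'n': 1153}, 'mark': {'a': np.float64(-136.6), 'axis': np.float64(-60.5), 'r': np.float64(0.0789), 'n': 2049}, 'ptr': {'a': np.float64(-18.9), 'axis': np.float64(-7.1), 'r': np.float64(0.0084), 'n': 629}}
top {'line': {'a': np.float64(-7.2), 'axis': np.float64(-7.0), 'r': np.float64(0.049), 'n': 652}, 'mark': {'a': np.float64(-7.5), 'axis': np.float64(-4.8), 'r': np.float64(0.0806), 'n': 387}, 'ptr': {'a': np.float64(-10.3), 'axis': np.float64(-7.2), 'r': np.float64(0.0084), 'n': 520}}
```

View pics/c4.png

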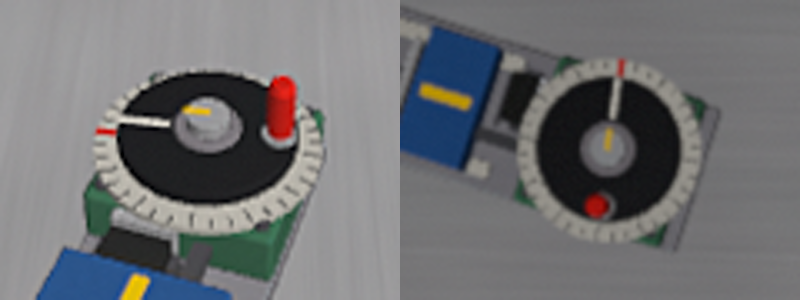

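The white line, the red mark and the pointer all lie within about 1–2° of each other: line −7 to −8°, mark −7.5°, pointer axis −7°. The arm is clear, so I'm handing in.

```bash
python3 - <<'E'
from h import *
workorder.close_job(); print(robot.current_time_s())
E
```

```text
the job is handed in; nothing more can be done
the job is handed in; nothing more can be done
```

The length stop is set: the white line is on the red mark with the play taken up clockwise. The arm is clear, and the job is handed in at about 31 s of the 70 s allowed. `close_job` gives no verdict, so this rests on my own last checks.

- **Winding back:** I held the crank loosely between the fingers and wound anticlockwise. The rubber first showed when the line was about 80° (1.4 rad) anticlockwise of the mark. I pressed to about 6 N over the drag, roughly 20 N at the rubber, and paused there.
- **Coming up to the mark:** I wound clockwise in one approach with two small corrections and never ran past the mark.
- **Last pictures:** After letting go, the white line read -7.2° in the top view and -8.4° in the side view. The mark was at -7.5° and the pointer direction at about -7.1°. The limits are 4.6° for the line and 5.2° for the pointer.

**Readings that disagreed:**
- **Mark in the last side picture:** the automatic reading (-137°) was false because it picked up the red crank handle. I used the top view and the earlier side readings (-7.3° to -7.6°) instead.
- **Pointer:** its position gave -10° in the top view and -19° in the side view. That is a tiny offset from the centre of the disc, so I trusted its direction, which agreed in both views.

I didn't measure the bystanders again at the end. The arm's path stayed away from where I had located them.

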